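# Close a bayonet filter holder and hold the cap home

### The job

Close the filter holder on the bench: pick up the wider of the two knurled metal caps, set it upright over the post of the filter holder, turn it until the keyways hidden inside it drop over the three pins, and push it fully home onto the flange against the spring. Finish while still holding the cap pushed home; do not let go. Leave everything else on the bench where it is.

Things in the scene. Friction and masses are not known exactly. Their poses are not given: they have to be found in the camera images.
- cap_centre (a point): Centre (on the axis, half-way up, 22 mm above the lower rim) of the wide aluminium cap to be fitted; z up. It stands open side down: a knurled round collar 52 mm across (ribs add under 1 mm), 44 mm high, with a roof 8 mm thick and a nipple 12 mm across and 11 mm high in the middle of the roof. Mass 0.11 to 0.22 kg.
- cap: The same cap; origin at the centre of its lower rim. Its bore is 31 mm wide, 36 mm deep, with three keyways along its whole depth, 120 degrees apart, about 9 mm wide, 5 mm deep. Nothing outside shows where they are, and their direction in the cap's frame is not told: find them by turning on the pins, either way, at most 120 degrees.
- holder_flange (a point): Centre of the steel filter holder's round flange (72 mm across, 40 mm above the bench), where the cap's rim must finally sit; z up. The holder is fixed: a grey foot 110 mm square, 12 mm high, and a round barrel. A post 29 mm thick rises 32 mm above the flange (top 3 mm chamfered).
- holder_pins (a point): On the post's axis, level with the top of its three pins, 14 mm above the flange. The pins are 5 mm thick, 120 degrees apart (one along +x of this frame), reaching 19 mm from the axis. The cap rests with its rim at this height while its keyways miss the pins; within about 5 degrees either way they catch and the cap can go down to the flange.
- button (a joint): Travel (m) of the sprung button, 12 mm thick, on top of the post; 0 = up, its top 41 mm above the flange. The cap's roof meets it when the rim is 5 mm above the flange and has pressed it 0.005 when home; the spring pushes back with 4 N at first, 8 N when home, so the cap rises again if let go.
- small_cap: Bystander: narrower knurled aluminium cap, 34 mm across, 32 mm high plus a nipple 8 mm high; origin at the centre of its underside.
- dish: Bystander: lidded flat round clear dish, 64 mm across, 15 mm high; origin at the centre of its underside.
- vial: Bystander: small round vial, 26 mm across, 46 mm high; origin at the centre of its underside.
- amber_bottle: Bystander: amber bottle with a red cap, 60 mm across, 105 mm high; origin at the centre of its underside.
- white_bottle: Bystander: white plastic bottle, 48 mm across, 85 mm high; origin at the centre of its underside.
- tip_rack: Bystander: orange pipette-tip rack, 85 x 125 x 52 mm; origin at the centre of its underside.
- tweezers: Bystander: steel tweezers 130 mm long and 12 mm wide lying on the bench along their own x.
There are look-alikes about, which are no part of the job. Leave any blue or green look-alike of the part that bears holder_flange alone.

How it is judged:
By the outcome, as a careful person would: the job done as asked, in the order asked, and still so for the second after the job is handed in, while the arm keeps its last pose, push and grip.
It also fails if it takes over 64 s, if anything falls off the work surface, if the arm or the gripper's body presses on something with over 40 N, if the wrist force passes 120 N, or if a joint passes its speed limit or range.

### The arm

A 7-joint arm with a two-finger parallel gripper is mounted at the origin on the work surface. World frame = base frame: x ahead of the robot, y to its left, z up, the work surface at z = 0. Lengths are in m, angles in rad, forces in N, time in s.
With the tool pointing down it reaches from about 0.425 to 0.925 m from the base axis. Payload 6.8 kg.
Tool frame: the origin (TCP) lies on the front face of the gripper's body, between the roots of the fingers; the fingertips stand 73 mm ahead of it and the grasp point (between the pads) lies 54 mm ahead of it; z points along the fingers, y is the line along which they close (so a half turn about z gives the same grasp; the last joint's range is limited). The gripper opens to 85 mm and grips with 20 to 120 N. Pads are 22 mm wide; open, the fingers measure 114 mm over their backs; the gripper's body (76 mm by 85 mm) begins 54 mm behind the grasp point. The pads swing forward as they close: fully open they stand 13 mm farther back than shut.
Start: joints at [1.118, 0.477, 0.022, 1.555, -0.011, 1.109, -0.083], TCP at [0.228, -0.635, 0.304] pointing down, gripper open.
Joint ranges: [-2.96, 2.96], [-0.34, 2.1], [-1.41, 1.46], [0.24, 2.44], [-1.37, 4.51], [0.17, 1.92], [-2.96, 2.96]. Speed limits (rad/s): [2.39, 2.39, 3.14, 3.14, 3.14, 3.14, 3.14].

### API

Orientations are given as a unit quaternion [w, x, y, z].
In Python, from station import bot, optics gives the robot as it stands.
- The arm moves only by the tool drive_tool, never from a script. Its argument "deltas" is a list of rows, each an object with "gripper": the closure in counts, from 0 (fully open) to 255 (shut); "offset": the shift along the tool's x, y, z in units of 1000 mm (1.0 is 1000 mm), a list of three; "angular": the turn, a rotation vector about the tool's x, y, z in units of 45 degrees (1.0 is 45 degrees), a list of three. In form: [{"gripper": gripper, "offset": [dx, dy, dz], "angular": [rx, ry, rz]}, ...]. A call has 1 to 5 rows; each row is the pose to reach, as a shift and turn from the pose commanded when the call began, along the tool's axes at that moment; what a row does not reach only later rows make up. A row lasts 1/10 s, in which the tool goes at most 50 mm and 8.59 degrees, less where a joint would pass 70% of its speed; a pose out of reach is approached as far as the arm can. A call with a number of a shift or a turn outside -1 to 1 is refused whole. A call with a gripper value outside its range is refused whole. The fingers move at their own pace and stop on an object; "grip_force" is the grip in N (left out, the last holds). Time passes only in rows, so rows that repeat a pose let the fingers close. It gives the time, the measured TCP pose, the force, the opening and the grip force at its end, in the units of the state.
- bot.get_obs(): the state, without advancing time (a new reading comes with each control period).
- optics.read_camera(name): name is "scene" or "top" or "wrist"; returns the picture (420x560x3 uint8, blue, green, red); there is no depth.
- optics.camera_model(name): a dict with "fx", "fy", "cx", "cy" (pixels), "cam_to_world" (4x4, takes a point from camera to world coordinates). Camera axes: x right, y up, looking along -z (the intrinsics and any distortion apply to the point x, -y, -z); pixel columns grow to the right and rows downward; lengths in m; the calibration is good to about 2 mm. A picture is of the moment at which its call begins: read the wrist's pose just before it. camera_model takes no time and is no camera call; for the wrist camera it gives the pose at the moment of the call.
- bot.hand_in(): hands the job in; it is judged then, once.
The state is a dict: "t": time; "q": joint angles; "joint_vel": joint speeds; "joint_torque": joint torques, N m; "eef_pos": TCP position; "tool_rot": TCP orientation; "contact_force": force on the tool from outside, world axes, zero at the start; "torque": the same for the moment, N m; "gripper_width": opening from 0.0 (shut) to 1.0 (fully open); "grasp_force": force on a finger pad.
Only numpy, scipy, OpenCV 4.12 (cv2) and the standard library are available. Lean on these libraries where they do the work, as an engineer would, in place of code of your own. Each camera call takes 0.05 s, during which the arm holds its last target. There are 200 camera calls.

## Working session

There is one attempt and no reset: what is moved stays moved. The work goes in short steps, Python scripts to look and compute and a tool call to move; the robot and the scene stay as the last step left them, time stands still between calls to the robot, and variables do not carry over. Pictures are saved under pics/ and viewed, at most 10 in all, crops included, and the job is handed in when it is done.

Besides the shell and the picture viewer there is one more tool, called after "Request:" by a JSON object that holds its "api" and its "payload", one argument or row to a line. drive_tool: Moves the arm, as the interface text tells. Its arguments: {"type":"object","properties":{"deltas":{"type":"array"},"grip_force":{"type":"number"}},"required":["deltas"]}

```bash
ls; mkdir -p pics
python3 - <<'E'
from station import bot, optics
import cv2, numpy as np
o=bot.get_obs()
print({k:np.round(v,3).tolist() for k,v in o.items()})
for n in("scene","top"):
    m=optics.camera_model(n); print(n,{k:np.round(v,3).tolist() for k,v in m.items()})
    cv2.imwrite(f"pics/{n}0.png",optics.read_camera(n))
E
```

```text
pics
{'t': 0.0, 'q': [1.118, 0.478, 0.022, 1.556, -0.012, 1.109, -0.083], 'joint_vel': [-0.0, 0.0, 0.003, 0.002, 0.002, 0.001, -0.0], 'joint_torque': [-0.001, -59.647, 1.608, -28.12, 0.012, 0.01, -0.0], 'eef_pos': [0.228, -0.635, 0.303], 'tool_rot': [-0.001, 0.985, 0.172, -0.0], 'contact_force': [0.273, 1.361, 0.023], 'torque': [0.043, -0.027, -0.017], 'grasp_force': 0.0, 'gripper_width': 0.996}
scene {'fx': 414.796, 'fy': 414.796, 'cx': 283.306, 'cy': 211.204, 'cam_to_world': [[0.883, -0.315, 0.348, 0.91], [0.469, 0.573, -0.672, -0.628], [0.012, 0.757, 0.653, 0.688], [0.0, 0.0, 0.0, 1.0]]}
top {'fx': 536.38, 'fy': 536.38, 'cx': 281.785, 'cy': 214.373, 'cam_to_world': [[-0.006, 0.992, -0.127, 0.419], [-1.0, -0.009, -0.017, -0.031], [-0.018, 0.127, 0.992, 1.212], [0.0, 0.0, 0.0, 1.0]]}
```

View pics/scene0.png

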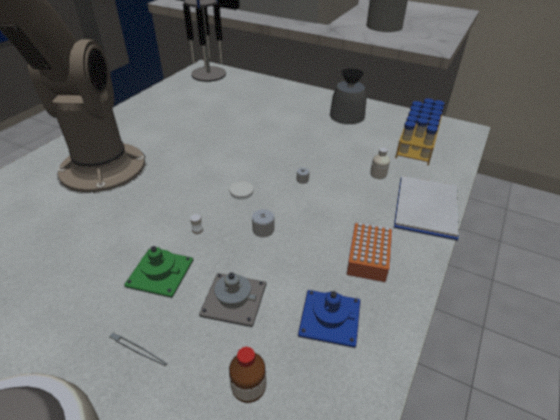

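View pics/top0.png

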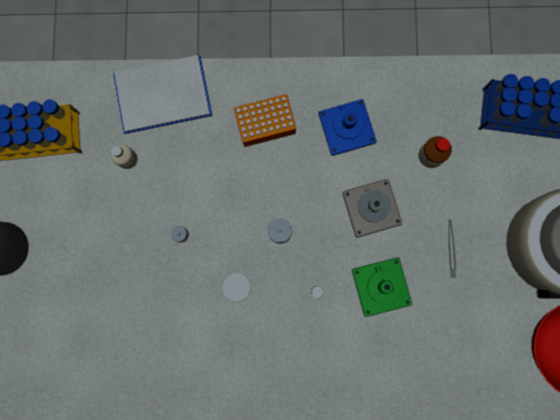

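The scene view shows the wide cap at (263,222) and the grey holder at (234,298). In the top view they are at (280,231) and (373,208). The small cap is at top (179,233). Next I'll write a ray helper and enlarge crops of the cap and holder.

```bash
cat > h.py <<'E'
import numpy as np, cv2
from station import bot, optics
def ray(m,u,v):
    T=np.array(m["cam_to_world"]); d=np.array([(u-m["cx"])/m["fx"],-(v-m["cy"])/m["fy"],-1.])
    return T[:3,3],T[:3,:3]@d
def plane(m,u,v,z):
    o,d=ray(m,u,v); return o+d*(z-o[2])/d[2]
def proj(m,p):
    T=np.array(m["cam_to_world"]); c=T[:3,:3].T@(np.array(p)-T[:3,3])
    return np.array([m["cx"]+m["fx"]*c[0]/-c[2], m["cy"]-m["fy"]*c[1]/-c[2]])
def tri(a,b):
    (o1,d1),(o2,d2)=a,b
    A=np.c_[d1,-d2]; s=np.linalg.lstsq(A,o2-o1,rcond=None)[0]
    p,q=o1+s[0]*d1,o2+s[1]*d2; return (p+q)/2,np.linalg.norm(p-q)
E
python3 - <<'E'
from h import *
t=cv2.imread("pics/top0.png"); s=cv2.imread("pics/scene0.png")
def c(i,u,v,r,k=1): return cv2.resize(i[v-r:v+r,u-r:u+r],(400,300) if 0 else (300,300),interpolation=cv2.INTER_CUBIC)
a=np.vstack([np.hstack([c(t,280,231,25),c(t,373,208,37)]),np.hstack([c(s,263,222,25),c(s,234,298,37)])])
cv2.imwrite("pics/crop1.png",a)
mt=optics.camera_model("top")
print(plane(mt,280,231,.044),plane(mt,374,206,.04), plane(mt,179,234,.032))
E
```

```text
[ 0.5315639  -0.00667984  0.044     ] [ 0.58550825 -0.21386774  0.04      ] [0.52787902 0.21749834 0.032     ]
```

View pics/crop1.png

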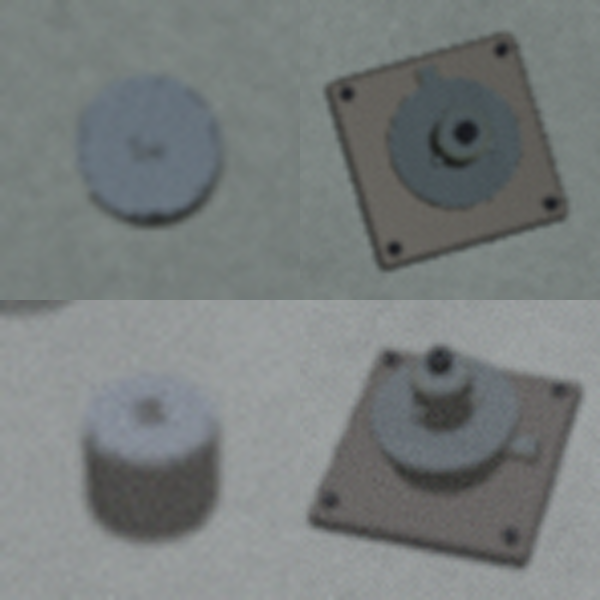

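The crops show the cap's roof centred at top pixel about (279.7,230.3). The holder's flange is at about (374.2,206) and its button at about (377,203.6). I'll check that these agree and get the wrist camera geometry.

```bash
cat >> h.py <<'E'
from scipy.spatial.transform import Rotation as R
def rt(o): q=o["tool_rot"]; return R.from_quat([q[1],q[2],q[3],q[0]]).as_matrix()
def delta(p,yaw=None):
    """tool-frame offset (m) and turn (units of 45 deg) to TCP p, tool down, tool-y heading yaw (deg)"""
    o=bot.get_obs(); M=rt(o); d=M.T@(np.array(p)-o["eef_pos"])
    if yaw is None: yaw=np.degrees(np.arctan2(M[1,1],M[0,1]))
    y=np.array([np.cos(np.radians(yaw)),np.sin(np.radians(yaw)),0]); z=np.array([0,0,-1.])
    G=np.c_[np.cross(y,z),y,z]; r=R.from_matrix(M.T@G).as_rotvec()/np.radians(45)
    print("offset",d.round(4),"angular",r.round(3),"yaw now",np.degrees(np.arctan2(M[1,1],M[0,1])).round(2))
E
python3 - <<'E'
from h import *
mt,ms,mw=[optics.camera_model(n) for n in("top","scene","wrist")]
k=74/300
print("flange top",plane(mt,374.2,206,.04),"button top",plane(mt,376.95,203.6,.081))
print("flange scene",plane(ms,197+145*k,261+113*k,.04),"button",plane(ms,197+140*k,261+60*k,.081))
print("cap top",plane(mt,279.7,230.3,.044),"scene roof",plane(ms,238+152/6,197+118/6,.044))
o=bot.get_obs(); M=rt(o);T=np.array(mw["cam_to_world"])
print("wrist cam in tool", (M.T@(T[:3,3]-o["eef_pos"])).round(3), (M.T@T[:3,:3]).round(3).tolist(), mw["fx"])
delta([.53,-.11,.30])
E
```

```text
flange top [ 0.58550427 -0.21430661  0.04      ] button top [ 0.58477461 -0.2138787   0.081     ]
flange scene [ 0.58725456 -0.2150548   0.04      ] button [ 0.5885175  -0.21620458  0.081     ]
cap top [ 0.53310722 -0.00603253  0.044     ] scene roof [ 0.5351174  -0.00538333  0.044     ]
wrist cam in tool [ 0.073 -0.    -0.07 ] [[0.0, 0.956, 0.293], [1.0, 0.0, -0.001], [-0.001, 0.293, -0.956]] 330.8959604821136
offset [ 0.4616 -0.3919  0.0036] angular [-0.002  0.     0.   ] yaw now -70.24
```

Request:
{"api": "drive_tool", "payload": {
  "deltas": [
    {"gripper":0,"offset":[0.24,-0.137,0.02],"angular":[0,0,0]},
    {"gripper":0,"offset":[0.24,-0.137,0.02],"angular":[0,0,0]},
    {"gripper":0,"offset":[0.24,-0.137,0.02],"angular":[0,0,0]},
    {"gripper":0,"offset":[0.24,-0.137,0.02],"angular":[0,0,0]},
    {"gripper":0,"offset":[0.24,-0.137,0.02],"angular":[0,0,0]}
  ],
  "grip_force": 60
}}

```text
t: 0.6
eef_pos: [0.391, -0.4439, 0.2855]
tool_rot: [-0.0, 0.985, 0.171, -0.0]
contact_force: [0.4, 0.4, -1.0]
gripper_width: 0.999
grasp_force: 0.0
```

Request:
{"api": "drive_tool", "payload": {
  "deltas": [
    {"gripper":0,"offset":[0.24,-0.137,0.02],"angular":[0,0,0]},
    {"gripper":0,"offset":[0.24,-0.137,0.02],"angular":[0,0,0]},
    {"gripper":0,"offset":[0.24,-0.137,0.02],"angular":[0,0,0]},
    {"gripper":0,"offset":[0.24,-0.137,0.02],"angular":[0,0,0]},
    {"gripper":0,"offset":[0.24,-0.137,0.02],"angular":[0,0,0]}
  ]
}}

```text
t: 1.1
eef_pos: [0.553, -0.2545, 0.2675]
tool_rot: [-0.0, 0.985, 0.171, -0.0]
contact_force: [1.0, -0.8, 0.4]
gripper_width: 1.004
grasp_force: 0.0
```

Run:
```python
from h import *
o=bot.get_obs(); print(o["t"],np.round(o["eef_pos"],4),np.round(o["q"],3)); delta([.586,-.215,.25])
```

```text
1.1 [ 0.553  -0.2545  0.2675] [ 0.437  0.41  -0.14   1.749  0.067  0.988 -0.956]
offset [ 0.0444 -0.0261  0.0174] angular [-0.     0.001  0.   ] yaw now -70.26
```

Request:
{"api": "drive_tool", "payload": {
  "deltas": [
    {"gripper":0,"offset":[0.044,-0.026,0.017],"angular":[0,0,0]},
    {"gripper":0,"offset":[0.044,-0.026,0.017],"angular":[0,0,0]},
    {"gripper":0,"offset":[0.044,-0.026,0.017],"angular":[0,0,0]},
    {"gripper":0,"offset":[0.044,-0.026,0.017],"angular":[0,0,0]}
  ]
}}

```text
t: 1.5
eef_pos: [0.5839, -0.2184, 0.2506]
tool_rot: [0.0, 0.985, 0.171, -0.001]
contact_force: [-0.1, -0.7, -0.5]
gripper_width: 1.001
grasp_force: 0.0
```

Run:
```python
from h import *
m=optics.camera_model("wrist"); i=optics.read_camera("wrist"); cv2.imwrite("pics/w1.png",i); 
import json; json.dump({k:np.array(v).tolist() for k,v in m.items()},open("w1.json","w"))
print(proj(m,[.586,-.215,.04]),proj(m,[.586,-.215,.081]))
delta([.534,-.006,.22])
```

```text
[277.23401568 191.4258027 ] [276.88083116 204.57245891]
offset [ 0.0245 -0.2174  0.0307] angular [ 0.001  0.001 -0.   ] yaw now -70.4
```

View pics/w1.png

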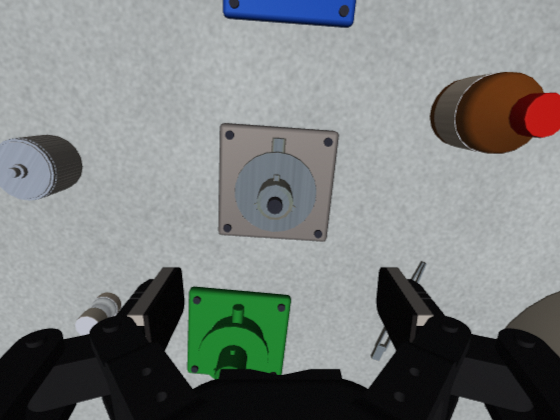

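Wrist view: flange centre near (275.5,191), button near (274.5,205), with one pin toward the tab, so it matches the estimate to about 2 mm. Now moving to the cap.

Request:
{"api": "drive_tool", "payload": {
  "deltas": [
    {"gripper":0,"offset":[0.0245,-0.217,0.03],"angular":[0,0,0]},
    {"gripper":0,"offset":[0.0245,-0.217,0.03],"angular":[0,0,0]},
    {"gripper":0,"offset":[0.0245,-0.217,0.03],"angular":[0,0,0]},
    {"gripper":0,"offset":[0.0245,-0.217,0.03],"angular":[0,0,0]},
    {"gripper":0,"offset":[0.0245,-0.217,0.03],"angular":[0,0,0]}
  ]
}}

```text
t: 2.05
eef_pos: [0.5329, -0.0012, 0.2209]
tool_rot: [-0.001, 0.985, 0.173, -0.0]
contact_force: [0.3, 0.5, 0.7]
gripper_width: 1.0
grasp_force: 0.0
```

Request:
{"api": "drive_tool", "payload": {
  "deltas": [
    {"gripper":0,"offset":[0,0,0],"angular":[0,0,0]},
    {"gripper":0,"offset":[0,0,0],"angular":[0,0,0]},
    {"gripper":0,"offset":[0,0,0],"angular":[0,0,0]}
  ]
}}

```text
t: 2.35
eef_pos: [0.535, -0.007, 0.2212]
tool_rot: [0.001, 0.986, 0.17, 0.0]
contact_force: [1.0, 0.2, 0.2]
gripper_width: 0.997
grasp_force: 0.0
```

Run:
```python
from h import *
import json
m=optics.camera_model("wrist"); i=optics.read_camera("wrist"); cv2.imwrite("pics/w2.png",i)
json.dump({k:np.array(v).tolist() for k,v in m.items()},open("w2.json","w"))
o=bot.get_obs();print(np.round(o["eef_pos"],4),np.round(o["q"],3))
print(proj(m,[.534,-.006,.044]),proj(m,[.534,-.006,.055]))
# holder: button (dark blob) and flange (blue-grey against brown foot) in w1
w=cv2.imread("pics/w1.png"); m1=json.load(open("w1.json"))
a=w[120:245,215:340].astype(int)
g=cv2.GaussianBlur(w,(3,3),0)[120:245,215:340].astype(int)
mask=((g[...,0]-g[...,2])>-2).astype(np.uint8)   # bluish = steel flange
n,l,st,c=cv2.connectedComponentsWithStats(mask)
for k in range(1,n):
    if 3000<st[k,4]<9000:
        cn=max(cv2.findContours((l==k).astype(np.uint8),cv2.RETR_EXTERNAL,cv2.CHAIN_APPROX_NONE)[0],key=cv2.contourArea)
        print("comp",st[k],c[k]+[215,120],cv2.fitEllipse(cn))
hull=None
dk=(a.sum(2)<130).astype(np.uint8); n,l,st,c=cv2.connectedComponentsWithStats(dk)
for k in range(1,n):
    if st[k,4]>40: print("dark",st[k],c[k]+[215,120],plane(m1,*(c[k]+[215,120]),.081))
```

```text
[ 0.535  -0.0068  0.2211] [ 0.077  0.358 -0.221  1.958  0.105  0.836 -1.431]
[278.30826589 206.6880562 ] [278.27090809 210.86655754]
comp [   0    0  125  125 3077] [283.29899253 185.44588885] ((62.0, 62.0), (146.72320556640625, 146.72320556640625), 0.0)
comp [  19   18   83   94 5156] [275.10589604 190.2583398 ] ((60.234092712402344, 69.41517639160156), (79.61337280273438, 86.71438598632812), 4.297670841217041)
dark [53 77 14  8 46] [274.54347826 199.52173913] [ 0.58913699 -0.2120237   0.081     ]
```

View pics/w2.png

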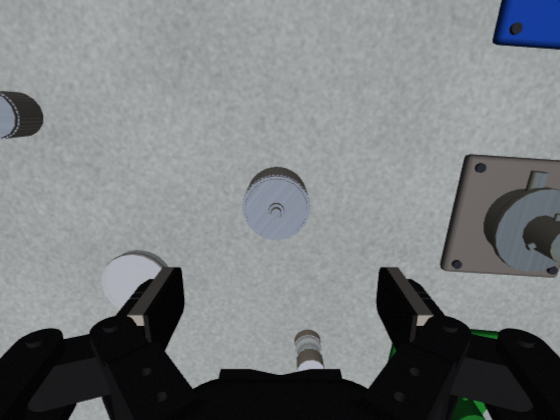

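Wrist view: cap roof centred near (276,207.5), nipple near (276.5,209.5). That is about 2 px left of the prediction, the same shift as at the holder.

Run:
```python
from h import *
import json
m1=json.load(open("w1.json"));m2=json.load(open("w2.json"))
print("flange w",plane(m1,275.5,191.7,.04),"button",plane(m1,274.5,205,.081))
w=cv2.imread("pics/w2.png"); g=cv2.cvtColor(w,cv2.COLOR_BGR2GRAY)
b=cv2.GaussianBlur(w,(3,3),0)[160:245,235:320].astype(int)
mk=((b[...,0]-b[...,2]>12)&(b.sum(2)>250)).astype(np.uint8)
cn=max(cv2.findContours(mk,cv2.RETR_EXTERNAL,cv2.CHAIN_APPROX_NONE)[0],key=cv2.contourArea)
e=cv2.fitEllipse(cv2.convexHull(cn)); print("roof",e); u,v=e[0][0]+235,e[0][1]+160
c=plane(m2,u,v,.044); print("cap w",c,"diam mm",np.mean(e[1])/m2["fx"]*np.linalg.norm(c-np.array(m2["cam_to_world"])[:3,3])*1000, "nipple",plane(m2,276.5,209.5,.055))
```

```text
flange w [ 0.58525786 -0.21365527  0.04      ] button [ 0.58507784 -0.21341821  0.081     ]
roof ((40.906517028808594, 47.7526741027832), (64.18929290771484, 67.47338104248047), 93.94844055175781)
cap w [ 0.53255485 -0.00451968  0.044     ] diam mm 51.458192283637075 nipple [ 0.53456705 -0.00439462  0.055     ]
```

```bash
python3 -c "
from h import *
delta([.5335,-.0053,.08])"
```

```text
offset [-0.0009 -0.0021  0.1411] angular [ 0.001 -0.001  0.   ] yaw now -70.47
```

Request:
{"api": "drive_tool", "payload": {
  "deltas": [
    {"gripper":0,"offset":[-0.001,-0.002,0.035],"angular":[0,0,0]},
    {"gripper":0,"offset":[-0.001,-0.002,0.07],"angular":[0,0,0]},
    {"gripper":0,"offset":[-0.001,-0.002,0.105],"angular":[0,0,0]},
    {"gripper":0,"offset":[-0.001,-0.002,0.13],"angular":[0,0,0]},
    {"gripper":0,"offset":[-0.001,-0.002,0.141],"angular":[0,0,0]}
  ]
}}

```text
t: 2.9
eef_pos: [0.532, -0.0045, 0.0776]
tool_rot: [0.0, 0.985, 0.17, -0.002]
contact_force: [-1.4, -0.6, -0.1]
gripper_width: 1.003
grasp_force: 0.0
```

Request:
{"api": "drive_tool", "payload": {
  "deltas": [
    {"gripper":0,"offset":[0,0,0],"angular":[0,0,0]},
    {"gripper":60,"offset":[0,0,0],"angular":[0,0,0]},
    {"gripper":100,"offset":[0,0,0],"angular":[0,0,0]},
    {"gripper":140,"offset":[0,0,0],"angular":[0,0,0]},
    {"gripper":180,"offset":[0,0,0],"angular":[0,0,0]}
  ],
  "grip_force": 70
}}

```text
t: 3.4
eef_pos: [0.5341, -0.003, 0.0816]
tool_rot: [0.0, 0.985, 0.171, 0.002]
contact_force: [-1.0, -0.6, 6.1]
gripper_width: 0.6
grasp_force: 72.8
```

Request:
{"api": "drive_tool", "payload": {
  "deltas": [
    {"gripper":255,"offset":[0,0,0],"angular":[0,0,0]},
    {"gripper":255,"offset":[0,0,0],"angular":[0,0,0]},
    {"gripper":255,"offset":[0,0,0],"angular":[0,0,0]},
    {"gripper":255,"offset":[0,0,0],"angular":[0,0,0]}
  ]
}}

```text
t: 3.8
eef_pos: [0.5341, -0.003, 0.0816]
tool_rot: [0.0, 0.985, 0.171, 0.002]
contact_force: [-0.8, -1.1, 6.3]
gripper_width: 0.596
grasp_force: 72.8
```

Request:
{"api": "drive_tool", "payload": {
  "deltas": [
    {"gripper":255,"offset":[0,0,-0.01],"angular":[0,0,0]},
    {"gripper":255,"offset":[0,0,-0.03],"angular":[0,0,0]},
    {"gripper":255,"offset":[0,0,-0.06],"angular":[0,0,0]},
    {"gripper":255,"offset":[0,0,-0.1],"angular":[0,0,0]},
    {"gripper":255,"offset":[0,0,-0.12],"angular":[0,0,0]}
  ]
}}

```text
t: 4.3
eef_pos: [0.534, -0.0027, 0.2038]
tool_rot: [0.0, 0.985, 0.172, 0.002]
contact_force: [1.2, -0.2, -1.9]
gripper_width: 0.597
grasp_force: 73.0
```

Run:
```python
from h import *
o=bot.get_obs(); print(o["t"],o["eef_pos"],np.round(o["contact_force"],1),o["gripper_width"])
m=optics.camera_model("wrist");cv2.imwrite("pics/w3.png",optics.read_camera("wrist"))
import json; json.dump({k:np.array(v).tolist() for k,v in m.items()},open("w3.json","w"))
delta([.5855,-.2143,.20])
```

```text
4.3 [ 0.53395715 -0.00266243  0.20384468] [ 1.2 -0.2 -1.9] 0.5970009803895003
offset [-0.0242  0.2163  0.0064] angular [ 0.003 -0.01   0.   ] yaw now -70.25
```

View pics/w3.png

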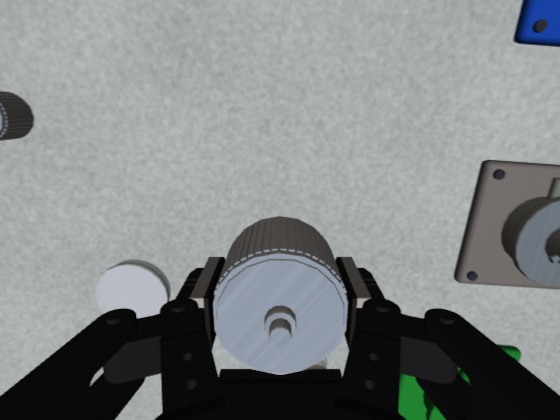

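The cap is held, with its roof centred near (281,313) in the wrist view. I'll measure the cap's axis relative to the TCP from it.

Run:
```python
from h import *
import json
m=json.load(open("w3.json")); o=bot.get_obs(); M=rt(o)
zr=o["eef_pos"][2]-.0816+.044
w=cv2.imread("pics/w3.png")
b=cv2.GaussianBlur(w,(3,3),0)[235:380,205:360].astype(int)
mk=((b[...,0]-b[...,2]>12)&(b.sum(2)>330)).astype(np.uint8)
cn=max(cv2.findContours(mk,cv2.RETR_EXTERNAL,cv2.CHAIN_APPROX_NONE)[0],key=cv2.contourArea)
h=cv2.convexHull(cn).reshape(-1,2)+[205,235]; 
P=np.array([plane(m,*p,zr) for p in h]); A=np.c_[2*P[:,:2],np.ones(len(P))]; s=np.linalg.lstsq(A,(P[:,:2]**2).sum(1),rcond=None)[0]
c=np.r_[s[:2],zr]; print("roof",c,"r",np.sqrt(s[2]+s[:2]@s[:2]),"in tool",(M.T@(c-o["eef_pos"])).round(4), h.min(0),h.max(0))
p=plane(m,280,326,zr+.011); print("nipple in tool",(M.T@(p-o["eef_pos"])).round(4))
```

```text
roof [ 0.53319244 -0.00256419  0.16846661] r 0.02549372510723816 in tool [-0.0021 -0.0008  0.0376] [213 253] [347 372]
nipple in tool [ 0.0017 -0.0007  0.0266]
```

Request:
{"api": "drive_tool", "payload": {
  "deltas": [
    {"gripper":255,"offset":[-0.004,0.04,0],"angular":[0,0,0]},
    {"gripper":255,"offset":[-0.009,0.085,0],"angular":[0,0,0]},
    {"gripper":255,"offset":[-0.014,0.13,0],"angular":[0,0,0]},
    {"gripper":255,"offset":[-0.019,0.175,0],"angular":[0,0,0]},
    {"gripper":255,"offset":[-0.023,0.216,0],"angular":[0,0,0]}
  ]
}}

```text
t: 4.85
eef_pos: [0.5841, -0.2162, 0.2004]
tool_rot: [0.0, 0.985, 0.171, 0.0]
contact_force: [1.4, 0.1, -1.8]
gripper_width: 0.592
grasp_force: 73.1
```

Request:
{"api": "drive_tool", "payload": {
  "deltas": [
    {"gripper":255,"offset":[0,0,0],"angular":[0,0,0]},
    {"gripper":255,"offset":[0,0,0],"angular":[0,0,0]},
    {"gripper":255,"offset":[0,0,0],"angular":[0,0,0]},
    {"gripper":255,"offset":[0,0,0],"angular":[0,0,0]}
  ]
}}

```text
t: 5.25
eef_pos: [0.5843, -0.2119, 0.2]
tool_rot: [-0.0, 0.985, 0.173, -0.0]
contact_force: [0.2, 0.2, -1.1]
gripper_width: 0.595
grasp_force: 73.3
```

Run:
```python
from h import *
o=bot.get_obs(); print(o["t"],np.round(o["q"],3),np.round(o["contact_force"],1))
delta([.5865,-.214,.165])
t=optics.read_camera("top"); s=optics.read_camera("scene"); 
def c(i,u,v,r): return cv2.resize(i[v-r:v+r,u-r:u+r],(400,400),interpolation=cv2.INTER_CUBIC)
cv2.imwrite("pics/p1.png",np.hstack([c(t,374,206,50),c(s,234,285,50)]))
```

```text
5.25 [ 0.37   0.507 -0.163  1.771  0.102  0.872 -1.062] [ 0.2  0.2 -1.1]
offset [0.0014 0.0027 0.035 ] angular [-0.001 -0.    -0.   ] yaw now -70.09
```

View pics/p1.png

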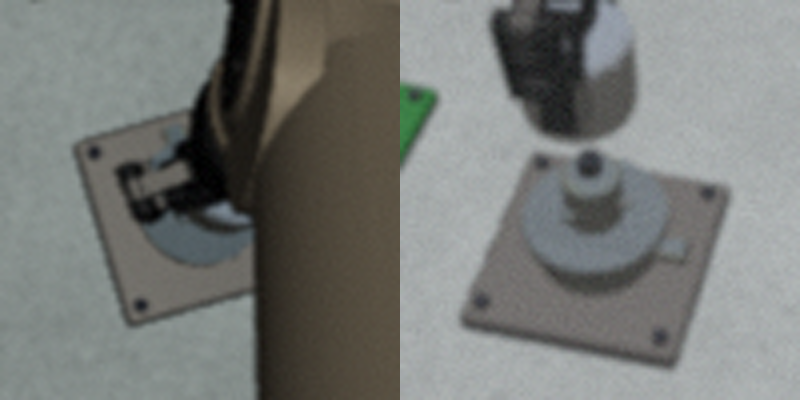

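Request:
{"api": "drive_tool", "payload": {
  "deltas": [
    {"gripper":255,"offset":[0.0014,0.0027,0.01],"angular":[0,0,0]},
    {"gripper":255,"offset":[0.0014,0.0027,0.022],"angular":[0,0,0]},
    {"gripper":255,"offset":[0.0014,0.0027,0.035],"angular":[0,0,0]},
    {"gripper":255,"offset":[0.0014,0.0027,0.042],"angular":[0,0,0]},
    {"gripper":255,"offset":[0.0014,0.0027,0.042],"angular":[0,0,0]}
  ]
}}

```text
t: 5.85
eef_pos: [0.5855, -0.2156, 0.1558]
tool_rot: [-0.001, 0.985, 0.172, -0.002]
contact_force: [-0.7, 0.2, -1.8]
gripper_width: 0.597
grasp_force: 73.3
```

Run:
```python
from h import *
o=bot.get_obs(); print(o["t"],np.round(o["contact_force"],1))
delta([.5865,-.214,.145])
```

```text
5.85 [-0.7  0.2 -1.8]
offset [ 0.0015 -0.0012  0.0108] angular [-0.003  0.003  0.   ] yaw now -70.24
```

Request:
{"api": "drive_tool", "payload": {
  "deltas": [
    {"gripper":255,"offset":[0.001,-0.001,0.003],"angular":[0,0,0]},
    {"gripper":255,"offset":[0.001,-0.001,0.006],"angular":[0,0,0]},
    {"gripper":255,"offset":[0.001,-0.001,0.009],"angular":[0,0,0]},
    {"gripper":255,"offset":[0.001,-0.001,0.011],"angular":[0,0,0]},
    {"gripper":255,"offset":[0.001,-0.001,0.011],"angular":[0,0,0]}
  ]
}}

```text
t: 6.35
eef_pos: [0.5872, -0.2143, 0.1466]
tool_rot: [-0.0, 0.985, 0.172, 0.0]
contact_force: [0.4, 1.0, -2.5]
gripper_width: 0.597
grasp_force: 73.4
```

Request:
{"api": "drive_tool", "payload": {
  "deltas": [
    {"gripper":255,"offset":[0,0,0.003],"angular":[0,0,0]},
    {"gripper":255,"offset":[0,0,0.006],"angular":[0,0,0]},
    {"gripper":255,"offset":[0,0,0.008],"angular":[0,0,0]},
    {"gripper":255,"offset":[0,0,0.01],"angular":[0,0,0]},
    {"gripper":255,"offset":[0,0,0.01],"angular":[0,0,0]}
  ]
}}

```text
t: 6.85
eef_pos: [0.5873, -0.2143, 0.1365]
tool_rot: [-0.0, 0.985, 0.172, 0.0]
contact_force: [1.2, 3.3, -2.5]
gripper_width: 0.596
grasp_force: 73.4
```

Request:
{"api": "drive_tool", "payload": {
  "deltas": [
    {"gripper":255,"offset":[0,-0.0005,0.001],"angular":[0,0,0]},
    {"gripper":255,"offset":[0,-0.0005,0.002],"angular":[0,0,0]},
    {"gripper":255,"offset":[0,-0.0005,0.003],"angular":[0,0,0]},
    {"gripper":255,"offset":[0,-0.0005,0.004],"angular":[0,0,0]},
    {"gripper":255,"offset":[0,-0.0005,0.004],"angular":[0,0,0]}
  ]
}}

```text
t: 7.35
eef_pos: [0.5873, -0.2142, 0.1351]
tool_rot: [0.0, 0.985, 0.171, 0.0]
contact_force: [-5.5, 5.1, 16.4]
gripper_width: 0.597
grasp_force: 75.7
```

Request:
{"api": "drive_tool", "payload": {
  "deltas": [
    {"gripper":255,"offset":[-0.0005,-0.001,0],"angular":[0,0,0.07]},
    {"gripper":255,"offset":[-0.0005,-0.001,0],"angular":[0,0,0.14]},
    {"gripper":255,"offset":[-0.0005,-0.001,0],"angular":[0,0,0.21]},
    {"gripper":255,"offset":[-0.0005,-0.001,0],"angular":[0,0,0.28]},
    {"gripper":255,"offset":[-0.0005,-0.001,0],"angular":[0,0,0.35]}
  ]
}}

```text
t: 7.85
eef_pos: [0.5869, -0.2144, 0.1351]
tool_rot: [0.001, 0.999, 0.034, 0.001]
contact_force: [-3.5, 2.8, 15.1]
gripper_width: 0.596
grasp_force: 75.1
```

Run:
```python
from h import *
o=bot.get_obs(); print(o["t"],np.round(o["q"],3),np.round(o["contact_force"],1),np.round(o["torque"],2))
delta([.5865,-.214,.135])
```

```text
7.85 [ 0.309  0.591 -0.079  1.804  0.067  0.746 -1.309] [-3.5  2.8 15.1] [0.5  0.77 0.21]
offset [-0.0004 -0.0005  0.0001] angular [ 0.002 -0.003  0.   ] yaw now -86.13
```

Request:
{"api": "drive_tool", "payload": {
  "deltas": [
    {"gripper":255,"offset":[0,0,0],"angular":[0,0,-0.12]},
    {"gripper":255,"offset":[0,0,0],"angular":[0,0,-0.24]},
    {"gripper":255,"offset":[0,0,0],"angular":[0,0,-0.34]},
    {"gripper":255,"offset":[0,0,0],"angular":[0,0,-0.42]},
    {"gripper":255,"offset":[0,0,0],"angular":[0,0,-0.5]}
  ]
}}

```text
t: 8.35
eef_pos: [0.5877, -0.213, 0.1351]
tool_rot: [0.0, 0.973, 0.23, 0.002]
contact_force: [-2.0, 5.7, 12.6]
gripper_width: 0.592
grasp_force: 75.0
```

Request:
{"api": "drive_tool", "payload": {
  "deltas": [
    {"gripper":255,"offset":[0,0,0],"angular":[0,0,-0.07]},
    {"gripper":255,"offset":[0,0,0],"angular":[0,0,-0.14]},
    {"gripper":255,"offset":[0,0,0],"angular":[0,0,-0.21]},
    {"gripper":255,"offset":[0,0,0],"angular":[0,0,-0.28]},
    {"gripper":255,"offset":[0,0,0],"angular":[0,0,-0.35]}
  ]
}}

```text
t: 8.85
eef_pos: [0.5866, -0.2136, 0.1331]
tool_rot: [0.0, 0.932, 0.361, 0.001]
contact_force: [1.5, 3.2, -2.4]
gripper_width: 0.596
grasp_force: 73.6
```

It dropped: z fell 2 mm and the vertical force went to zero. Pushing down now.

Request:
{"api": "drive_tool", "payload": {
  "deltas": [
    {"gripper":255,"offset":[0,0,0.001],"angular":[0,0,0]},
    {"gripper":255,"offset":[0,0,0.002],"angular":[0,0,0]},
    {"gripper":255,"offset":[0,0,0.003],"angular":[0,0,0]},
    {"gripper":255,"offset":[0,0,0.004],"angular":[0,0,0]}
  ]
}}

```text
t: 9.25
eef_pos: [0.5862, -0.2135, 0.1287]
tool_rot: [0.0, 0.933, 0.36, -0.0]
contact_force: [1.1, 2.0, 0.9]
gripper_width: 0.596
grasp_force: 73.6
```

Run:
```python
from h import *
o=bot.get_obs(); print(o["t"],np.round(o["contact_force"],1),np.round(o["torque"],2)); delta([.5866,-.2136,.1216])
```

```text
9.25 [1.1 2.  0.9] [ 0.53 -0.21 -0.  ]
offset [0.0003 0.0003 0.0071] angular [ 0.  0. -0.] yaw now -47.78
```

Request:
{"api": "drive_tool", "payload": {
  "deltas": [
    {"gripper":255,"offset":[0,0,0.002],"angular":[0,0,0]},
    {"gripper":255,"offset":[0,0,0.004],"angular":[0,0,0]},
    {"gripper":255,"offset":[0,0,0.006],"angular":[0,0,0]},
    {"gripper":255,"offset":[0,0,0.008],"angular":[0,0,0]},
    {"gripper":255,"offset":[0,0,0.008],"angular":[0,0,0]}
  ]
}}

```text
t: 9.75
eef_pos: [0.5863, -0.2135, 0.1217]
tool_rot: [0.0, 0.933, 0.36, 0.0]
contact_force: [-2.2, 2.3, 8.9]
gripper_width: 0.598
grasp_force: 74.4
```

Request:
{"api": "drive_tool", "payload": {
  "deltas": [
    {"gripper":255,"offset":[0,0,0.001],"angular":[0,0,0]},
    {"gripper":255,"offset":[0,0,0.002],"angular":[0,0,0]},
    {"gripper":255,"offset":[0,0,0.003],"angular":[0,0,0]},
    {"gripper":255,"offset":[0,0,0.003],"angular":[0,0,0]}
  ]
}}

```text
t: 10.15
eef_pos: [0.5863, -0.2135, 0.1216]
tool_rot: [0.001, 0.933, 0.36, -0.0]
contact_force: [-12.4, 5.8, 32.1]
gripper_width: 0.593
grasp_force: 77.3
```

Run:
```python
from h import *
s=optics.read_camera("scene"); o=bot.get_obs(); print(o["t"],np.round(o["eef_pos"],4),np.round(o["contact_force"],1))
cv2.imwrite("pics/f.png",cv2.resize(s[235:335,184:284],(600,600),interpolation=cv2.INTER_CUBIC))
```

```text
10.2 [ 0.5863 -0.2135  0.1216] [-11.9   5.4  32.8]
```

View pics/f.png

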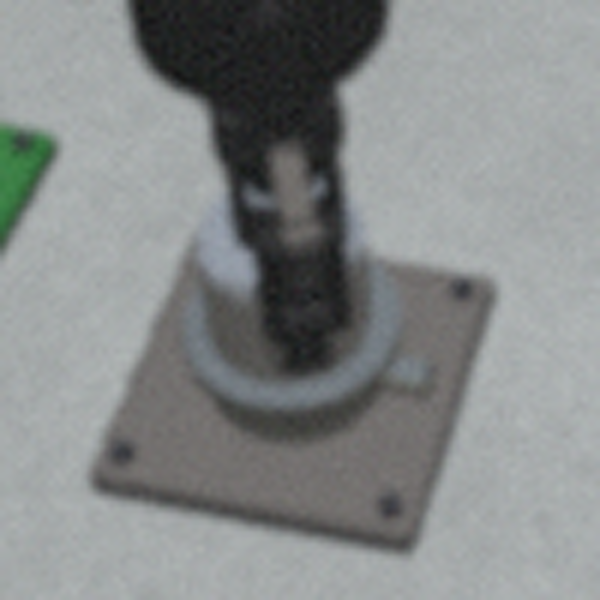

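The picture shows the cap seated on the flange. The hard stop is at the predicted height, TCP z = 0.1216. I'll ease the push slightly and hold.

Request:
{"api": "drive_tool", "payload": {
  "deltas": [
    {"gripper":255,"offset":[0,0,-0.001],"angular":[0,0,0]},
    {"gripper":255,"offset":[0,0,-0.001],"angular":[0,0,0]},
    {"gripper":255,"offset":[0,0,-0.001],"angular":[0,0,0]}
  ]
}}

```text
t: 10.5
eef_pos: [0.5862, -0.2135, 0.1216]
tool_rot: [0.0, 0.933, 0.36, -0.0]
contact_force: [-8.9, 4.6, 24.0]
gripper_width: 0.594
grasp_force: 76.2
```

Run:
```python
from h import *
o=bot.get_obs(); f=o["contact_force"][2]; z=o["eef_pos"][2]; print(z,f)
if 15<f<35 and z<.1222: print(bot.hand_in())
```

```text
0.12155649660237125 24.015369442849188
the job is handed in; nothing more can be done
None
```

The wide cap is keyed over the pins and seated on the flange, and I handed the job in at 10.5 s with the arm still gripping it and pushing down at about 24 N.

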